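Seat the wing key in a machine vice's recessed square drive and clamp

ROBOT

A 6-joint arm with a two-finger parallel gripper is mounted at the origin on a cart in front of the work surface, level with it; the furniture and walls round the work are solid. World frame = base frame: x ahead of the robot, y to its left, z up, the work surface at z = 0. Lengths are in mm, angles in rad, forces in N, time in s.
With the tool pointing down it reaches from about 275 to 1000 mm from the base axis. Payload 8.4 kg.
Tool frame: the origin (TCP) lies midway between the tips of the shut fingers; the grasp point (between the pads) lies 19 mm behind it; z points along the fingers, y is the line along which they close (so a half turn about z gives the same grasp; the last joint's range is limited). The gripper opens to 85 mm and grips with 20 to 120 N. Pads are 22 mm wide; open, the fingers measure 114 mm over their backs; the gripper's body (76 mm by 85 mm) begins 54 mm behind the grasp point. The pads swing forward as they close: fully open they stand 13 mm farther back than shut.
Start: joints at [1.193, 0.353, 1.633, -0, 1.155, -0.002], TCP at [229.384, 581.387, 231.281] pointing down, gripper open.
Joint ranges: [-2.63, 2.63], [-0.92, 2.1], [0.06, 2.66], [-1.3, 4.44], [0, 2.69], [-3.02, 3.02]. Speed limits (rad/s): [2.22, 2.22, 2.79, 3.14, 3.14, 3.14].

INTERFACE

Orientations are given as [roll, pitch, yaw] about the fixed x, y, z axes, in that order (R = Rz(yaw) Ry(pitch) Rx(roll)).
In Python, from rig import monitor, imaging, r gives the robot as it stands.
- The arm moves only by the tool drive_tool, never from a script. Its argument "plan" is a list of rows, each an object of numbers: "x", "y", "z": the shift along the tool's x, y, z in units of 50 mm (1.0 is 50 mm); "ax", "ay", "az": the turn, a rotation vector about the tool's x, y, z in units of 6 degrees (1.0 is 6 degrees); "hand": the finger opening in mm, from 0 to 85.4. In form: [{"x": .., "y": .., "z": .., "ax": .., "ay": .., "az": .., "hand": ..}, ...]. A call has 1 to 8 rows; each row is the pose to reach, as a shift and turn from the pose commanded when the call began, along the tool's axes at that moment; what a row does not reach only later rows make up. A row lasts 1/10 s, in which the tool goes at most 50 mm and 8.59 degrees, less where a joint would pass 70% of its speed; a pose out of reach is approached as far as the arm can. A call with a gripper value outside its range is refused whole. The fingers move at their own pace and stop on an object; "grip_force" is the grip in N (left out, the last holds). Time passes only in rows, so rows that repeat a pose let the fingers close. It gives the time, the measured TCP pose, the force, the opening and the grip force at its end, in the units of the state.
- monitor.sense(): the state, without advancing time (a new reading comes with each control period).
- imaging.grab_frame(name): name is "scene" or "top" or "wrist"; returns the picture (480x640x3 uint8, red, green, blue); there is no depth.
- imaging.camera_info(name): a dict with "mtx" (3x3 intrinsics, pixels), "R" (3x3) and "t" (3): a world point X has camera coordinates R X + t. Camera axes: x right, y down, z forward; pixel columns grow to the right and rows downward; lengths in mm; the calibration is good to about 2 mm. The wrist camera is an equidistant fisheye: a pixel r from the principal point sees the ray r / f radians off the axis. A picture is of the moment at which its call begins: read the wrist's pose just before it. camera_info takes no time and is no camera call; for the wrist camera it gives the pose at the moment of the call.
- r.sign_off(): hands the job in; it is judged then, once.
The state is a dict: "clock": time; "qpos": joint angles; "qvel": joint speeds; "joint_efforts": joint torques, N m; "eef_pos": TCP position; "tcp_rot": TCP orientation; "contact_force": force on the tool from outside, world axes, zero at the start; "wrist_torque": the same for the moment, N m; "opening": opening from 0.0 (shut) to 1.0 (fully open); "grasp_force": force on a finger pad.
Only numpy, scipy, OpenCV 4.12 (cv2) and the standard library are available. Lean on these libraries where they do the work, as an engineer would, in place of code of your own. Each camera call takes 0.05 s, during which the arm holds its last target. There are 200 camera calls.

TASK

Take the red-handled key from its wooden stand and put it into the round well of the small blue machine vice. Pressing only lightly, without forcing or jamming it, turn it clockwise until its square end drops into the hidden square drive and push it fully home, collar down on the rim; only then turn it on clockwise, seen from above, to the stop to clamp the workpiece. Leave the key standing there, let go of it, and do not disturb the bearing, the jar and the tape measure nearby.

Things in the scene. Friction and masses are not known exactly. Their poses are not given: they have to be found in the camera images.
- key: Socket key with a red wing handle, 86 mm high, about 0.3 kg, hanging upright in its stand. Origin: centre of the underside of its square end, z up. Upward: 22 mm square end (faces along the key's x and y; edges and foot rounded, 2 mm radius) to z 14 mm; shank, 29.5 mm diameter, to z 36; round collar, 48 mm diameter, to z 42; short stem, 14 mm diameter, to z 46; red wing handle to z 86.
- key_bar (a point): Best grip point on the key's red wing handle, on the key's axis, 64 mm above the key's origin (28 mm above the collar's underside), axes as the key's. The wing is a plain slab 64 mm long (x), 14 mm thick (y) and 40 mm high, from z 46 to 86 mm of the key: grip it from above across the 14 mm, low down, so that it cannot pivot in the fingers.
- key_stand: Fixed wooden block 80 x 80 x 45 mm, origin at the centre of its underside. A 33 mm hole goes down through its centre; the key hangs in it with its collar on the block's top, so the key must be lifted 36 mm to come clear.
- vice: Small blue machine vice fixed to the bench, base 90 mm (its x) x 140 mm (its y), origin at the centre of its underside. The round steel drive boss, diameter 58 mm, is in its -y half, 58 mm high; jaws and workpiece, at most 53 mm high, are in its +y half.
- drive_mouth (a point): Centre of the mouth of the vice's round well, level with the boss rim, 58 mm above the bench; axes as the vice's. A funnel, 39 mm wide at the rim and 8 mm deep, leads into a bore of 31 mm. Key fully home: its collar sits on the rim (key origin 36 mm below this point). Not engaged: collar 14 mm above the rim. Press with 3 to 10 N; over 45 N of contact before it is home is a jam.
- drive_face (a point): On its axis, 22 mm below the rim, axes as the vice's: face of the rotating drive, with a 23.5 mm square recess 15 mm deep. Drive angle unknown: the key drops in when its faces are 0.33 to 1.2 rad anticlockwise of parallel to the vice (any quarter turn), window +-0.08. Turned clockwise, 0.1 Nm friction, it meets a hard stop with the key's faces nearly parallel to the vice; stays where left.
- bearing: bystander: grey steel ball bearing, 52 mm diameter, 15 mm high, lying flat; origin at the centre of its underside
- jar_bolts: bystander: clear jar with a white lid, 77 x 72 x 87 mm; origin at the centre of its underside
- tape_measure: bystander: yellow pocket tape measure, 41 x 82 x 66 mm; origin at the centre of its underside
Mind the look-alikes: they are no part of the job. What is shaped like the key but pink is not meant.

How it is judged (in metres and radians):
On the way, in this order (a step that is already met when the one before it is completed fails the run):
1. the key is fully home in the drive (collar within 2.5 mm of the rim), not yet turned to the stop (z of key in the frame of drive_mouth below -0.0335 m and horizontal distance between key and drive_mouth below 0.003 m), for 0.2 s.
2. the key, still home, has turned the drive to its stop (square faces within 0.14 rad of parallel to the vice) (all of step 1 and (angle between the x axis of key and the x axis of vice, either way round below 0.14 rad or angle between the x axis of key and the y axis of vice, either way round below 0.14 rad)), for 0.2 s.
At the end, for the whole second after the job is handed in: The key stands upright, released and at rest in the vice's drive: collar within 2.5 mm of the boss rim, within 3 mm of the well's axis, tilted less than 0.1 rad, its square faces within 0.14 rad of parallel to the vice's x and y, which is the drive's clockwise stop (all of step 2 and angle between key's own z axis and vertical below 0.1 rad and linear speed of key below 0.02 m/s); the robot touches nothing.
It fails at once if the key presses on, or jams in, the vice with more than 45 N while it is not yet home (collar more than 2.5 mm above the rim) (contact force between key and vice above 45 N and z of key in the frame of drive_mouth above -0.0335 m).
It fails at once if the bearing, jar or tape measure is moved by more than 20 mm (distance of any of bearing, jar_bolts, tape_measure from where it was at the start of the episode above 0.02 m).
It also fails if it takes over 72 s, if anything falls off the work surface, if the arm or the gripper's body presses on something with over 40 N, if the wrist force passes 120 N, or if a joint passes its speed limit or range.

## Working session

There is one attempt and no reset: what is moved stays moved. The work goes in short steps, Python scripts to look and compute and a tool call to move; the robot and the scene stay as the last step left them, time stands still between calls to the robot, and variables do not carry over. Pictures are saved under pics/ and viewed, at most 10 in all, crops included, and the job is handed in when it is done.

Besides the shell and the picture viewer there is one more tool, called after ">>>" by a JSON object that holds its "method" and its "body", one argument or row to a line. drive_tool: Moves the arm, as the interface text tells. Its arguments: {"type":"object","properties":{"plan":{"type":"array","items":{"type":"object","properties":{"x":{"type":"number"},"y":{"type":"number"},"z":{"type":"number"},"ax":{"type":"number"},"ay":{"type":"number"},"az":{"type":"number"},"hand":{"type":"number"}}}},"grip_force":{"type":"number"}},"required":["plan"]}

```bash
mkdir -p pics
python3 - <<'E'
from rig import monitor, imaging, r
import cv2
print(monitor.sense())
for n in ("scene","top"):
    f=imaging.grab_frame(n); cv2.imwrite(f"pics/{n}0.png",f[:,:,::-1]); i=imaging.camera_info(n); print(n,i)
E
```

```text
{'clock': 0.0, 'qpos': array([ 1.19259634e+00,  3.53671707e-01,  1.63415629e+00,  2.84486422e-05,
        1.15518366e+00, -2.42878509e-03]), 'qvel': array([-0.00128024,  0.00096465, -0.00016402, -0.00018626, -0.00083944,
        0.00024145]), 'joint_efforts': array([ 1.27716172e-03, -6.05256128e+01, -3.42072451e+01, -8.21924050e-05,
        9.31377697e-03, -4.74003940e-06]), 'eef_pos': array([229.19801799, 580.93623461, 230.53748356]), 'tcp_rot': array([-3.14017372e+00, -2.94568378e-05,  2.76580993e+00]), 'contact_force': array([-0.21956201, -0.71147786, -0.47292642]), 'wrist_torque': array([ 0.02627875, -0.00981238,  0.00234494]), 'grasp_force': 0.0, 'opening': 0.9990344176028011}
scene {'mtx': array([[525.89368273,   0.        , 320.28604062],
       [  0.        , 525.89368273, 242.84422423],
       [  0.        ,   0.        ,   1.        ]]), 'R': array([[ 0.58234864, -0.81292061, -0.00549094],
       [-0.6101598 , -0.43261442, -0.66373924],
       [ 0.53719185,  0.38987799, -0.74794389]]), 't': array([-447.08807555,  272.86759178, 1073.31362383])}
top {'mtx': array([[529.20504944,   0.        , 309.81081382],
       [  0.        , 529.20504944, 236.65504638],
       [  0.        ,   0.        ,   1.        ]]), 'R': array([[-0.00963069, -0.99983257, -0.01555911],
       [-0.99510719,  0.01111294, -0.09817427],
       [ 0.09833074,  0.0145375 , -0.9950476 ]]), 't': array([-166.34120378,  506.91140749, 1030.49237012])}
```

View pics/top0.png

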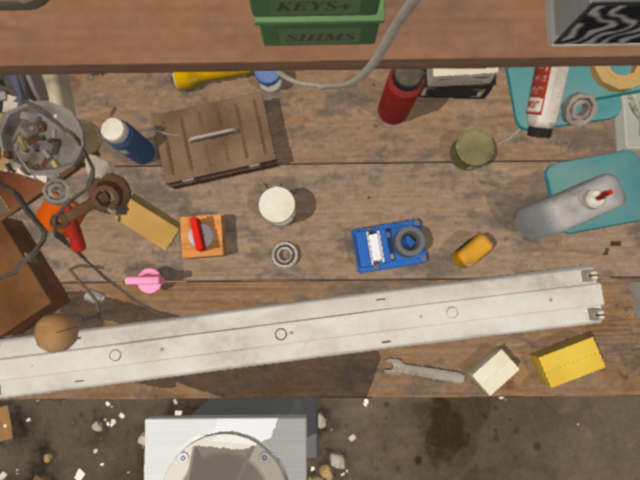

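View pics/scene0.png

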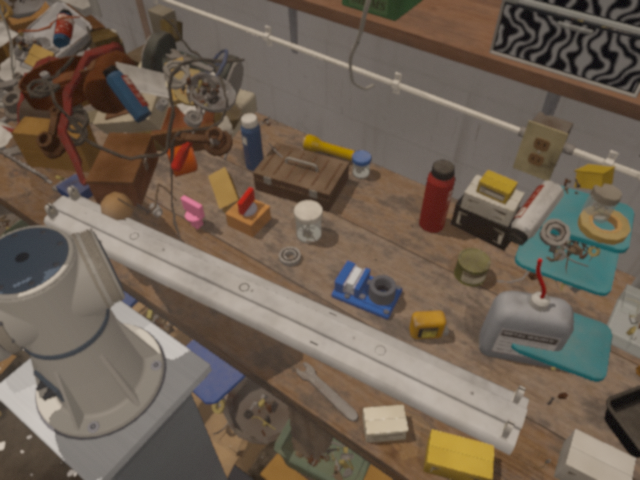

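The top view shows the red key in its stand at about (200,235), with the pink look-alike at (148,281). The vice is at (390,245) with its boss at (408,240). The bearing is at (285,254), the jar at (277,205) and the tape measure at (472,251). I'll enlarge both areas.

Run:
```python
import cv2,numpy as np
f=cv2.imread("pics/top0.png")
a=cv2.resize(f[205:270,170:235],(400,400),interpolation=cv2.INTER_CUBIC)
b=cv2.resize(f[205:270,345:435],None,fx=400/65,fy=400/65,interpolation=cv2.INTER_CUBIC)[:, :400*90//65]
b=cv2.resize(f[210:280,345:435],(390,303),interpolation=cv2.INTER_CUBIC)
c=np.zeros((400,800,3),np.uint8);c[:,:400]=a;c[:303,405:795]=b
cv2.imwrite("pics/crop.png",c)
```

```text
(no output)
```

View pics/crop.png

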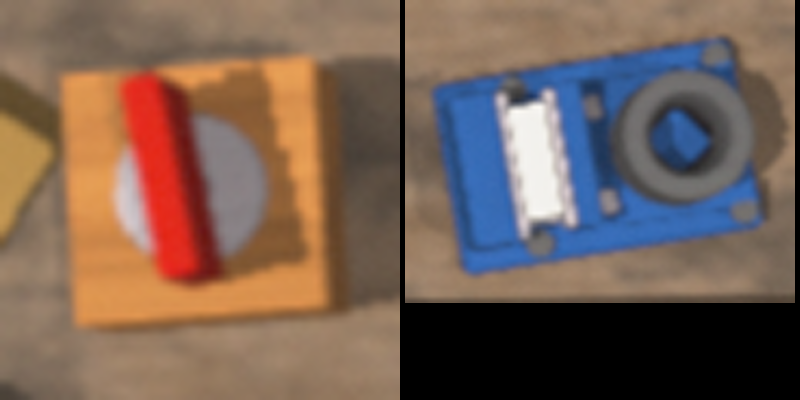

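The crop gives these positions:
- **Key:** wing top centre at (157,178), running (140,78) to (178,275). Collar centre at (191,188).
- **Vice:** boss rim centre at (683,136). Long edges run (435,88)–(728,38) and (468,272)–(763,225).

```bash
cat > h.py <<'E'
import numpy as np, cv2
from scipy.spatial.transform import Rotation as Ro
from rig import monitor, imaging, r
def ray2z(uv,z,i,fish=False):
    K,R,t=i["mtx"],np.array(i["R"]),np.array(i["t"])
    d=np.array([(uv[0]-K[0,2])/K[0,0],(uv[1]-K[1,2])/K[1,1]])
    if fish:
        th=np.hypot(*d); d=d/th*np.sin(th) if th>0 else d; d=np.r_[d,np.cos(th)]
    else: d=np.r_[d,1]
    w=R.T@d; c=-R.T@t
    return (c+w*(z-c[2])/w[2])[:2]
def plan(pos,yaw):
    "shift (units) and az for tool-down target, from current measured pose"
    s=monitor.sense(); A=Ro.from_euler('xyz',s["tcp_rot"])
    B=Ro.from_euler('xyz',[np.pi,0,yaw])
    print("shift",(A.inv().apply(np.array(pos)-s["eef_pos"])/50).round(3),"turn",((A.inv()*B).as_rotvec(degrees=True)/6).round(3))
E
python3 - <<'E'
from h import *
i=imaging.camera_info("top")
L=lambda p:(170+p[0]/6.154-.5,205+p[1]/6.154-.5)
Q=lambda p:((p[0]-405)/4.333+345-.5,p[1]/4.333+210-.5)
print("wing",ray2z(L((157,178)),95,i),"collar",ray2z(L((191,188)),51,i))
d=ray2z(L((178,275)),95,i)-ray2z(L((140,78)),95,i);print("wing yaw",np.arctan2(d[1],d[0]))
print("boss",ray2z(Q((683,136)),58,i))
for a,b in(((728,38),(435,88)),((763,225),(468,272))):
  d=ray2z(Q(b),15,i)-ray2z(Q(a),15,i);print("vice y",np.arctan2(d[1],d[0]))
print(Ro.from_euler('xyz',monitor.sense()["tcp_rot"]).as_matrix().round(2))
w=imaging.camera_info("wrist");print(w, -w["R"].T@w["t"])
E
```

```text
wing [506.54376673  41.28006017] collar [507.96872448  40.72089279]
wing yaw -2.940643025956948
boss [ 491.47793404 -361.78334077]
vice y 1.7294772904621132
vice y 1.7183901960060497
[[-0.93  0.37 -0.  ]
 [ 0.37  0.93 -0.  ]
 [ 0.   -0.   -1.  ]]
{'mtx': array([[371.64829954,   0.        , 325.89267487],
       [  0.        , 371.64829954, 238.35856563],
       [  0.        ,   0.        ,   1.        ]]), 'R': array([[ 0.36728413,  0.9301082 , -0.00105208],
       [ 0.88163954, -0.34778384,  0.3189955 ],
       [ 0.29633443, -0.11808954, -0.94775565]]), 't': array([-624.33374034,  -41.13551338,  380.88419413])} [152.70546622 611.3701045  373.45033811]
```

Run:
```python
from h import *
plan((507,41,190),-2.94)
```

```text
shift [-9.132 -8.006  0.823] turn [-1.200e-02 -4.000e-03 -5.513e+00]
```

>>> {"method": "drive_tool", "body": {
  "plan": [
    {"x":-9.13,"y":-8,"z":0,"az":-5.5,"hand":50},
    {"x":-9.13,"y":-8,"z":0,"az":-5.5,"hand":50},
    {"x":-9.13,"y":-8,"z":0,"az":-5.5,"hand":50},
    {"x":-9.13,"y":-8,"z":0,"az":-5.5,"hand":50},
    {"x":-9.13,"y":-8,"z":0,"az":-5.5,"hand":50},
    {"x":-9.13,"y":-8,"z":0,"az":-5.5,"hand":50},
    {"x":-9.13,"y":-8,"z":0,"az":-5.5,"hand":50},
    {"x":-9.13,"y":-8,"z":0,"az":-5.5,"hand":50}
  ],
  "grip_force": 60
}}

```text
invalid input
```

Run:
```python
from h import *
plan((507,41,190),-2.94)
```

```text
shift [-9.132 -8.006  0.823] turn [-1.200e-02 -4.000e-03 -5.513e+00]
```

>>> {"method": "drive_tool", "body": {
  "plan": [
    {"x":-0.7,"y":-0.6,"z":0,"ax":0,"ay":0,"az":-0.5,"hand":50},
    {"x":-1.4,"y":-1.2,"z":0,"ax":0,"ay":0,"az":-1,"hand":50},
    {"x":-2.1,"y":-1.8,"z":0,"ax":0,"ay":0,"az":-1.5,"hand":50},
    {"x":-2.8,"y":-2.4,"z":0,"ax":0,"ay":0,"az":-2,"hand":50},
    {"x":-3.5,"y":-3,"z":0,"ax":0,"ay":0,"az":-2.5,"hand":50},
    {"x":-4.2,"y":-3.6,"z":0,"ax":0,"ay":0,"az":-3,"hand":50},
    {"x":-4.9,"y":-4.2,"z":0,"ax":0,"ay":0,"az":-3.5,"hand":50},
    {"x":-5.6,"y":-4.8,"z":0,"ax":0,"ay":0,"az":-4,"hand":50}
  ],
  "grip_force": 60
}}

```text
clock: 0.9
eef_pos: [402.1, 253.6, 231.2]
tcp_rot: [-3.142, -0.0, -3.096]
contact_force: [0.4, 0.8, 0.2]
opening: 0.587
grasp_force: 0.0
```

Run:
```python
from h import *
plan((507,41,190),-2.94)
```

```text
shift [-1.902 -4.343  0.825] turn [-0.   -0.   -1.49]
```

>>> {"method": "drive_tool", "body": {
  "plan": [
    {"x":-0.3,"y":-0.8,"z":0,"ax":0,"ay":0,"az":-0.3,"hand":50},
    {"x":-0.7,"y":-1.6,"z":0,"ax":0,"ay":0,"az":-0.6,"hand":50},
    {"x":-1.0,"y":-2.4,"z":0.2,"ax":0,"ay":0,"az":-0.9,"hand":50},
    {"x":-1.4,"y":-3.2,"z":0.4,"ax":0,"ay":0,"az":-1.2,"hand":50},
    {"x":-1.7,"y":-3.9,"z":0.6,"ax":0,"ay":0,"az":-1.5,"hand":50},
    {"x":-1.9,"y":-4.34,"z":0.8,"ax":0,"ay":0,"az":-1.5,"hand":50},
    {"x":-1.9,"y":-4.34,"z":0.8,"ax":0,"ay":0,"az":-1.5,"hand":50}
  ]
}}

```text
clock: 1.6
eef_pos: [506.2, 40.2, 189.9]
tcp_rot: [-3.141, -0.002, -2.944]
contact_force: [-0.7, 0.5, -0.5]
opening: 0.579
grasp_force: 0.0
```

Run:
```python
from h import *
s=monitor.sense();print(s["eef_pos"],s["tcp_rot"])
w=imaging.camera_info("wrist");np.savez("w1.npz",**w)
f=imaging.grab_frame("wrist");cv2.imwrite("pics/w1.png",f[:,:,::-1])
```

```text
[506.18461747  40.18902582 189.85156697] [-3.14126089e+00 -2.06520969e-03 -2.94440511e+00]
```

View pics/w1.png

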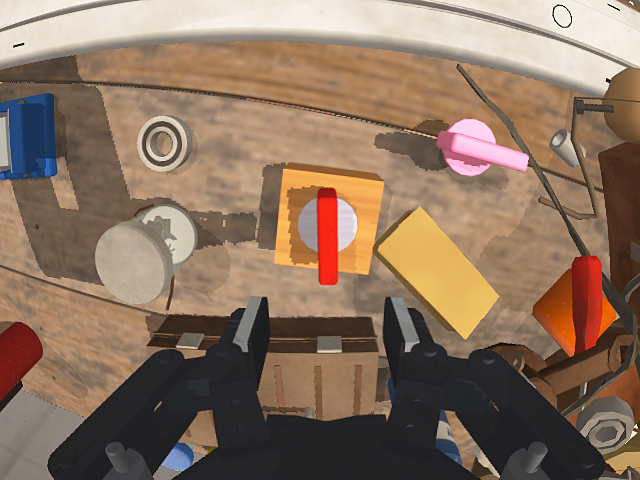

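The wrist view shows the red wing from (327,188) to (328,284), square between the fingers, with the collar centred near (328,225).

Run:
```python
from h import *
w=np.load("w1.npz")
a=ray2z((327.5,189),95,w,True);b=ray2z((328,284),95,w,True)
print(a,b,(a+b)/2,np.linalg.norm(a-b),np.arctan2(*(b-a)[::-1]),ray2z((328,225),51,w,True))
plan((507,41,57),-2.94)
```

```text
[470.38246827  34.22407233] [536.84489495  47.9374436 ] [503.61368161  41.08075796] 67.86243962873216 0.20347720315172615 [506.93632796  42.1382036 ]
shift [-0.028 -0.016  2.668] turn [ 0.003 -0.018 -0.04 ]
```

>>> {"method": "drive_tool", "body": {
  "plan": [
    {"x":0,"y":0.02,"z":0.6,"ax":0,"ay":0,"az":0,"hand":50},
    {"x":0,"y":0.02,"z":1.2,"ax":0,"ay":0,"az":0,"hand":50},
    {"x":0,"y":0.02,"z":1.8,"ax":0,"ay":0,"az":0,"hand":50},
    {"x":0,"y":0.02,"z":2.2,"ax":0,"ay":0,"az":0,"hand":50},
    {"x":0,"y":0.02,"z":2.5,"ax":0,"ay":0,"az":0,"hand":50},
    {"x":0,"y":0.02,"z":2.62,"ax":0,"ay":0,"az":0,"hand":50},
    {"x":0,"y":0.02,"z":2.62,"ax":0,"ay":0,"az":0,"hand":50}
  ]
}}

```text
clock: 2.35
eef_pos: [505.2, 44.4, 60.0]
tcp_rot: [3.141, -0.001, -2.941]
contact_force: [0.1, 0.4, -0.0]
opening: 0.59
grasp_force: 0.0
```

>>> {"method": "drive_tool", "body": {
  "plan": [
    {"x":0,"y":0,"z":0,"ax":0,"ay":0,"az":0,"hand":5},
    {"x":0,"y":0,"z":0,"ax":0,"ay":0,"az":0,"hand":5},
    {"x":0,"y":0,"z":0,"ax":0,"ay":0,"az":0,"hand":5},
    {"x":0,"y":0,"z":0,"ax":0,"ay":0,"az":0,"hand":5},
    {"x":0,"y":0,"z":0,"ax":0,"ay":0,"az":0,"hand":5},
    {"x":0,"y":0,"z":0,"ax":0,"ay":0,"az":0,"hand":5},
    {"x":0,"y":0,"z":0,"ax":0,"ay":0,"az":0,"hand":5},
    {"x":0,"y":0,"z":0,"ax":0,"ay":0,"az":0,"hand":5}
  ],
  "grip_force": 60
}}

```text
clock: 3.15
eef_pos: [506.7, 43.2, 61.3]
tcp_rot: [-3.141, 0.002, -2.941]
contact_force: [-0.5, -5.4, 6.4]
opening: 0.159
grasp_force: 59.8
```

>>> {"method": "drive_tool", "body": {
  "plan": [
    {"x":0,"y":0,"z":0,"ax":0,"ay":0,"az":0,"hand":40},
    {"x":0,"y":-0.02,"z":0,"ax":0,"ay":0,"az":0,"hand":40},
    {"x":0,"y":-0.03,"z":0.06,"ax":0,"ay":0,"az":0,"hand":40},
    {"x":0,"y":-0.03,"z":0.12,"ax":0,"ay":0,"az":0,"hand":40},
    {"x":0,"y":-0.03,"z":0.12,"ax":0,"ay":0,"az":0,"hand":40}
  ]
}}

```text
clock: 3.65
eef_pos: [505.7, 42.2, 53.7]
tcp_rot: [3.141, -0.001, -2.941]
contact_force: [0.3, 0.2, -1.0]
opening: 0.469
grasp_force: 0.0
```

>>> {"method": "drive_tool", "body": {
  "plan": [
    {"x":0,"y":0,"z":0,"ax":0,"ay":0,"az":0,"hand":5},
    {"x":0,"y":0,"z":0,"ax":0,"ay":0,"az":0,"hand":5},
    {"x":0,"y":0,"z":0,"ax":0,"ay":0,"az":0,"hand":5},
    {"x":0,"y":0,"z":0,"ax":0,"ay":0,"az":0,"hand":5},
    {"x":0,"y":0,"z":0,"ax":0,"ay":0,"az":0,"hand":5},
    {"x":0,"y":0,"z":0,"ax":0,"ay":0,"az":0,"hand":5},
    {"x":0,"y":0,"z":0,"ax":0,"ay":0,"az":0,"hand":5}
  ],
  "grip_force": 60
}}

```text
clock: 4.35
eef_pos: [506.1, 42.2, 54.3]
tcp_rot: [3.142, 0.0, -2.942]
contact_force: [0.6, -0.1, 0.4]
opening: 0.158
grasp_force: 58.6
```

>>> {"method": "drive_tool", "body": {
  "plan": [
    {"x":0,"y":0,"z":-0.1,"ax":0,"ay":0,"az":0,"hand":5},
    {"x":0,"y":0,"z":-0.4,"ax":0,"ay":0,"az":0,"hand":5},
    {"x":0,"y":0,"z":-0.8,"ax":0,"ay":0,"az":0,"hand":5},
    {"x":0,"y":0,"z":-1.2,"ax":0,"ay":0,"az":0,"hand":5},
    {"x":0,"y":0,"z":-1.6,"ax":0,"ay":0,"az":0,"hand":5},
    {"x":0,"y":0,"z":-2.1,"ax":0,"ay":0,"az":0,"hand":5},
    {"x":0,"y":0,"z":-2.5,"ax":0,"ay":0,"az":0,"hand":5},
    {"x":0,"y":0,"z":-2.5,"ax":0,"ay":0,"az":0,"hand":5}
  ]
}}

```text
clock: 5.15
eef_pos: [507.6, 42.2, 181.8]
tcp_rot: [-3.141, 0.004, -2.941]
contact_force: [0.5, 1.0, -2.8]
opening: 0.157
grasp_force: 58.8
```

Run:
```python
from h import *
s=monitor.sense();print(s["contact_force"],s["wrist_torque"],s["opening"])
plan((491.5,-361.8,185),3.095)
```

```text
[ 0.53931278  0.95358069 -2.79210772] [ 0.02729699 -0.05963578 -0.01573909] 0.15735232328573226
shift [ 1.921 -7.855 -0.068] turn [-0.     0.043  2.356]
```

>>> {"method": "drive_tool", "body": {
  "plan": [
    {"x":0.14,"y":-0.6,"z":0,"ax":0,"ay":0,"az":0.2,"hand":5},
    {"x":0.34,"y":-1.4,"z":0,"ax":0,"ay":0,"az":0.4,"hand":5},
    {"x":0.54,"y":-2.2,"z":0,"ax":0,"ay":0,"az":0.7,"hand":5},
    {"x":0.73,"y":-3.0,"z":0,"ax":0,"ay":0,"az":1.0,"hand":5},
    {"x":0.93,"y":-3.8,"z":0,"ax":0,"ay":0,"az":1.3,"hand":5},
    {"x":1.12,"y":-4.6,"z":0,"ax":0,"ay":0,"az":1.6,"hand":5},
    {"x":1.32,"y":-5.4,"z":0,"ax":0,"ay":0,"az":1.9,"hand":5},
    {"x":1.52,"y":-6.2,"z":0,"ax":0,"ay":0,"az":2.2,"hand":5}
  ]
}}

```text
clock: 5.95
eef_pos: [492.1, -278.1, 177.8]
tcp_rot: [3.141, -0.002, 3.11]
contact_force: [1.6, 0.3, -3.1]
opening: 0.153
grasp_force: 59.3
```

Run:
```python
from h import *
plan((491.5,-361.8,185),3.095)
```

```text
shift [-0.04  -1.673 -0.146] turn [ 0.008 -0.016  0.143]
```

>>> {"method": "drive_tool", "body": {
  "plan": [
    {"x":-0.02,"y":-0.25,"z":-0.06,"ax":0,"ay":0,"az":0.14,"hand":5},
    {"x":-0.02,"y":-0.5,"z":-0.06,"ax":0,"ay":0,"az":0.14,"hand":5},
    {"x":-0.02,"y":-0.5,"z":-0.06,"ax":0,"ay":0,"az":0.14,"hand":5},
    {"x":-0.02,"y":-0.5,"z":-0.06,"ax":0,"ay":0,"az":0.14,"hand":5}
  ]
}}

```text
clock: 6.35
eef_pos: [493.2, -300.7, 181.7]
tcp_rot: [3.141, -0.001, 3.097]
contact_force: [0.3, 0.6, -3.9]
opening: 0.156
grasp_force: 59.7
```

Run:
```python
from h import *
s=monitor.sense();print(s["eef_pos"],s["tcp_rot"])
w=imaging.camera_info("wrist");np.savez("w2.npz",**w)
f=imaging.grab_frame("wrist");cv2.imwrite("pics/w2.png",f[:,:,::-1])
```

```text
[ 493.21688398 -300.67010283  181.66786075] [ 3.14057751e+00 -1.00243374e-03  3.09730392e+00]
```

View pics/w2.png

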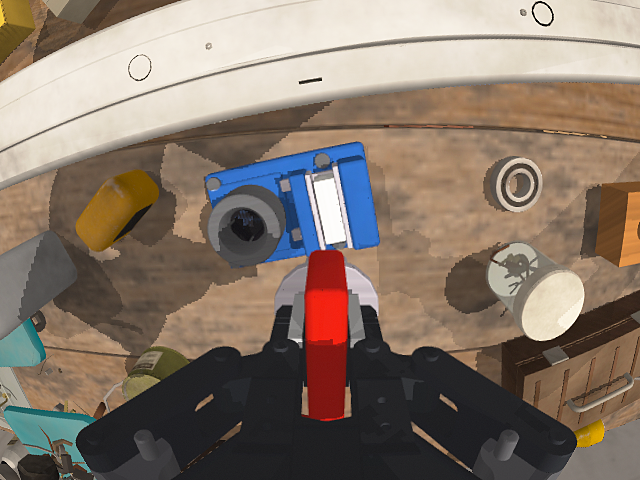

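The vice's boss is near (246,226) and the key is held upright. I'll enlarge the boss with its shadows brightened.

Run:
```python
import cv2,numpy as np
f=cv2.imread("pics/w2.png")[130:280,190:390]
f=cv2.resize(f,(800,600),interpolation=cv2.INTER_CUBIC)
f=(255*(f/255.)**0.5).astype(np.uint8)
cv2.imwrite("pics/w2c.png",f)
```

```text
(no output)
```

View pics/w2c.png

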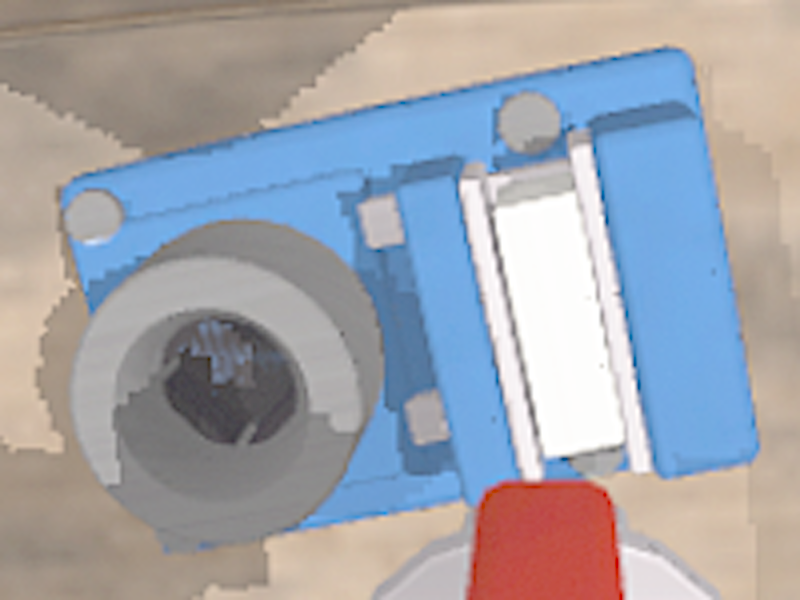

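The rim centre in the crop is about (216,403.5), which is pixel (243.5,230.4). The base's long edge runs (65,185)–(690,48) in the crop.

Run:
```python
from h import *
w=np.load("w2.npz")
P=lambda p:(190+p[0]/4-.5,130+p[1]/4-.5)
g=lambda p,z:ray2z(P(p),z,w,True)
print("rim",g((216,403.5),58),"width",g((362,403),58)-g((70,403),58))
for z in(10,15):
  d=g((690,48),z)-g((65,185),z);print(np.arctan2(d[1],d[0]),np.linalg.norm(d))
d=g((540,470),53)-g((465,170),53);print("jaw",np.arctan2(d[1],d[0]))
# held collar check: expected centre of collar top at TCP -?
```

```text
rim [ 491.23278343 -363.31218452] width [ 2.7876491  57.71193983]
1.7262417568652177 139.10319251721432
1.7262417568652175 136.8920715022933
jaw 0.18575817272709683
```

>>> {"method": "drive_tool", "body": {
  "plan": [
    {"x":0,"y":-0.4,"z":0,"ax":0,"ay":0,"az":0,"hand":5},
    {"x":-0.01,"y":-0.8,"z":0.1,"ax":0,"ay":0,"az":0,"hand":5},
    {"x":-0.02,"y":-1.24,"z":0.3,"ax":0,"ay":0,"az":0,"hand":5},
    {"x":-0.02,"y":-1.24,"z":0.7,"ax":0,"ay":0,"az":0,"hand":5},
    {"x":-0.02,"y":-1.24,"z":1.1,"ax":0,"ay":0,"az":0,"hand":5},
    {"x":-0.02,"y":-1.24,"z":1.3,"ax":0,"ay":0,"az":0,"hand":5},
    {"x":-0.02,"y":-1.24,"z":1.3,"ax":0,"ay":0,"az":0,"hand":5},
    {"x":-0.02,"y":-1.24,"z":1.3,"ax":0,"ay":0,"az":0,"hand":5}
  ]
}}

```text
clock: 7.2
eef_pos: [491.9, -364.3, 117.3]
tcp_rot: [-3.142, -0.0, 3.097]
contact_force: [0.1, -1.0, -2.6]
opening: 0.158
grasp_force: 59.8
```

Run:
```python
from h import *
plan((491.3,-362.8,110),3.098)
w=imaging.camera_info("wrist");np.savez("w3.npz",**w)
f=imaging.grab_frame("wrist");cv2.imwrite("pics/w3.png",f[:,:,::-1])
f=f[200:400,200:460,::-1];f=cv2.resize(f,(780,600),interpolation=cv2.INTER_CUBIC)
cv2.imwrite("pics/w3c.png",(255*(f/255.)**0.6).astype(np.uint8))
```

```text
shift [0.013 0.029 0.147] turn [-0.    -0.    -0.014]
```

View pics/w3c.png

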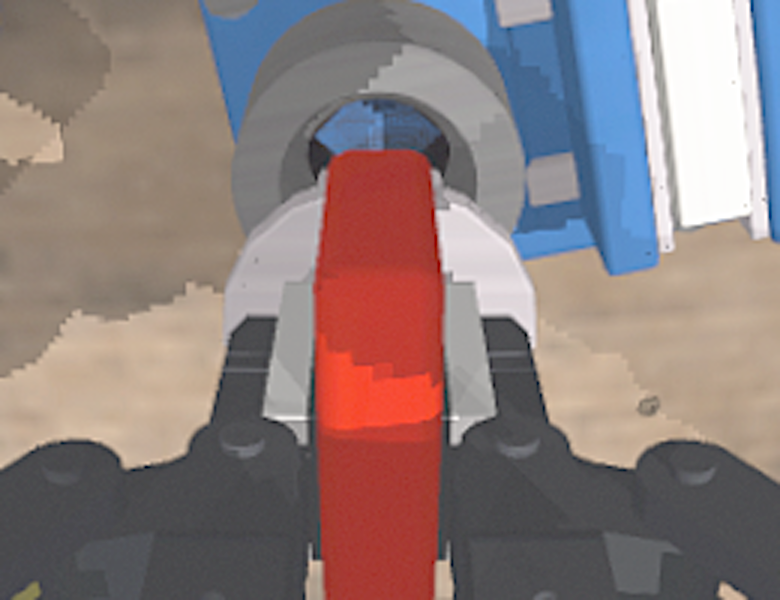

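The collar spans 224–535 across and the rim 232–524, so the key is aligned sideways. Next I descend gently.

>>> {"method": "drive_tool", "body": {
  "plan": [
    {"x":0.01,"y":0.02,"z":0.1,"ax":0,"ay":0,"az":0,"hand":5},
    {"x":0.01,"y":0.02,"z":0.2,"ax":0,"ay":0,"az":0,"hand":5},
    {"x":0.01,"y":0.02,"z":0.3,"ax":0,"ay":0,"az":0,"hand":5},
    {"x":0.01,"y":0.02,"z":0.4,"ax":0,"ay":0,"az":0,"hand":5},
    {"x":0.01,"y":0.02,"z":0.45,"ax":0,"ay":0,"az":0,"hand":5},
    {"x":0.01,"y":0.02,"z":0.5,"ax":0,"ay":0,"az":0,"hand":5},
    {"x":0.01,"y":0.02,"z":0.5,"ax":0,"ay":0,"az":0,"hand":5}
  ]
}}

```text
clock: 7.95
eef_pos: [491.0, -362.9, 91.9]
tcp_rot: [-3.141, -0.001, 3.097]
contact_force: [-0.7, -1.8, -5.0]
opening: 0.158
grasp_force: 59.7
```

>>> {"method": "drive_tool", "body": {
  "plan": [
    {"x":0,"y":0,"z":0.05,"ax":0,"ay":0,"az":0,"hand":5},
    {"x":0,"y":0,"z":0.1,"ax":0,"ay":0,"az":0,"hand":5},
    {"x":0,"y":0,"z":0.15,"ax":0,"ay":0,"az":0,"hand":5},
    {"x":0,"y":0,"z":0.15,"ax":0,"ay":0,"az":0,"hand":5}
  ]
}}

```text
clock: 8.35
eef_pos: [491.1, -362.9, 84.4]
tcp_rot: [-3.141, -0.0, 3.097]
contact_force: [-2.2, -3.7, -6.1]
opening: 0.154
grasp_force: 59.5
```

>>> {"method": "drive_tool", "body": {
  "plan": [
    {"x":0,"y":0,"z":0.03,"ax":0,"ay":0,"az":0,"hand":5},
    {"x":0,"y":0,"z":0.06,"ax":0,"ay":0,"az":0,"hand":5},
    {"x":0,"y":0,"z":0.06,"ax":0,"ay":0,"az":0,"hand":5}
  ]
}}

```text
clock: 8.65
eef_pos: [491.1, -363.0, 81.7]
tcp_rot: [-3.141, -0.0, 3.097]
contact_force: [-2.5, -4.1, -3.9]
opening: 0.157
grasp_force: 59.9
```

Run:
```python
from h import *
s=monitor.sense();print(s["eef_pos"],s["contact_force"],s["wrist_torque"])
```

```text
[ 491.12277031 -363.00386199   81.70516459] [-2.50837844 -4.06170913 -3.94667367] [-0.92641515  0.67031252 -0.02088124]
```

>>> {"method": "drive_tool", "body": {
  "plan": [
    {"x":0.012,"y":-0.016,"z":0.02,"ax":0,"ay":0,"az":0,"hand":5},
    {"x":0.012,"y":-0.016,"z":0.04,"ax":0,"ay":0,"az":0,"hand":5},
    {"x":0.012,"y":-0.016,"z":0.04,"ax":0,"ay":0,"az":0,"hand":5}
  ]
}}

```text
clock: 8.95
eef_pos: [491.1, -363.5, 80.7]
tcp_rot: [-3.142, 0.001, 3.097]
contact_force: [-3.0, 0.3, 6.6]
opening: 0.157
grasp_force: 61.4
```

>>> {"method": "drive_tool", "body": {
  "plan": [
    {"x":0.008,"y":0,"z":0,"ax":0,"ay":0,"az":0.35,"hand":5},
    {"x":0.008,"y":0,"z":0,"ax":0,"ay":0,"az":0.7,"hand":5},
    {"x":0.008,"y":0,"z":0,"ax":0,"ay":0,"az":1.05,"hand":5},
    {"x":0.008,"y":0,"z":0,"ax":0,"ay":0,"az":1.4,"hand":5},
    {"x":0.008,"y":0,"z":0,"ax":0,"ay":0,"az":1.75,"hand":5},
    {"x":0.008,"y":0,"z":0,"ax":0,"ay":0,"az":2.1,"hand":5}
  ]
}}

```text
clock: 9.55
eef_pos: [491.1, -363.4, 80.7]
tcp_rot: [3.141, 0.002, 2.875]
contact_force: [-1.7, 0.3, 6.2]
opening: 0.157
grasp_force: 61.2
```

>>> {"method": "drive_tool", "body": {
  "plan": [
    {"x":0,"y":0,"z":0.005,"ax":0,"ay":0,"az":0.35,"hand":5},
    {"x":0,"y":0,"z":0.005,"ax":0,"ay":0,"az":0.7,"hand":5},
    {"x":0,"y":0,"z":0.005,"ax":0,"ay":0,"az":1.05,"hand":5},
    {"x":0,"y":0,"z":0.005,"ax":0,"ay":0,"az":1.4,"hand":5}
  ]
}}

```text
clock: 9.95
eef_pos: [491.1, -363.2, 80.5]
tcp_rot: [3.141, 0.001, 2.729]
contact_force: [-2.3, 2.3, 6.4]
opening: 0.157
grasp_force: 61.4
```

>>> {"method": "drive_tool", "body": {
  "plan": [
    {"x":0,"y":0,"z":0,"ax":0,"ay":0,"az":0.35,"hand":5},
    {"x":0,"y":0,"z":0,"ax":0,"ay":0,"az":0.7,"hand":5},
    {"x":0,"y":0,"z":0,"ax":0,"ay":0,"az":1.05,"hand":5},
    {"x":0,"y":0,"z":0,"ax":0,"ay":0,"az":1.4,"hand":5}
  ]
}}

```text
clock: 10.35
eef_pos: [490.8, -363.3, 80.1]
tcp_rot: [3.141, 0.001, 2.582]
contact_force: [-0.7, -1.8, 0.5]
opening: 0.159
grasp_force: 60.5
```

Contact force fell, so it may be dropping in. I'll probe downward.

>>> {"method": "drive_tool", "body": {
  "plan": [
    {"x":0,"y":0,"z":0.01,"ax":0,"ay":0,"az":0,"hand":5},
    {"x":0,"y":0,"z":0.02,"ax":0,"ay":0,"az":0,"hand":5},
    {"x":0,"y":0,"z":0.03,"ax":0,"ay":0,"az":0,"hand":5}
  ]
}}

```text
clock: 10.65
eef_pos: [491.1, -363.7, 78.9]
tcp_rot: [3.141, 0.002, 2.585]
contact_force: [-2.2, 0.0, 8.4]
opening: 0.154
grasp_force: 61.5
```

>>> {"method": "drive_tool", "body": {
  "plan": [
    {"x":0,"y":0,"z":0,"ax":0,"ay":0,"az":0.2,"hand":5},
    {"x":0,"y":0,"z":0,"ax":0,"ay":0,"az":0.4,"hand":5},
    {"x":0,"y":0,"z":0,"ax":0,"ay":0,"az":0.6,"hand":5}
  ]
}}

```text
clock: 10.95
eef_pos: [490.8, -363.6, 78.3]
tcp_rot: [3.141, 0.001, 2.52]
contact_force: [0.7, -0.6, 0.6]
opening: 0.155
grasp_force: 60.6
```

>>> {"method": "drive_tool", "body": {
  "plan": [
    {"x":0,"y":0,"z":0.02,"ax":0,"ay":0,"az":0,"hand":5},
    {"x":0,"y":0,"z":0.04,"ax":0,"ay":0,"az":0,"hand":5},
    {"x":0,"y":0,"z":0.05,"ax":0,"ay":0,"az":0,"hand":5}
  ]
}}

```text
clock: 11.25
eef_pos: [490.8, -363.7, 75.7]
tcp_rot: [3.141, 0.001, 2.521]
contact_force: [1.9, -0.4, 2.9]
opening: 0.156
grasp_force: 61.1
```

>>> {"method": "drive_tool", "body": {
  "plan": [
    {"x":0,"y":0,"z":0.02,"ax":0,"ay":0,"az":0,"hand":5},
    {"x":0,"y":0,"z":0.04,"ax":0,"ay":0,"az":0,"hand":5},
    {"x":0,"y":0,"z":0.05,"ax":0,"ay":0,"az":0,"hand":5}
  ]
}}

```text
clock: 11.55
eef_pos: [490.7, -363.7, 73.1]
tcp_rot: [3.141, 0.001, 2.521]
contact_force: [2.8, -0.3, 4.1]
opening: 0.154
grasp_force: 60.9
```

>>> {"method": "drive_tool", "body": {
  "plan": [
    {"x":-0.008,"y":0.006,"z":0.02,"ax":0,"ay":0,"az":0,"hand":5},
    {"x":-0.008,"y":0.006,"z":0.04,"ax":0,"ay":0,"az":0,"hand":5},
    {"x":-0.008,"y":0.006,"z":0.06,"ax":0,"ay":0,"az":0,"hand":5}
  ]
}}

```text
clock: 11.85
eef_pos: [490.8, -363.6, 69.9]
tcp_rot: [-3.141, 0.0, 2.521]
contact_force: [2.6, -0.7, 3.5]
opening: 0.157
grasp_force: 61.0
```

>>> {"method": "drive_tool", "body": {
  "plan": [
    {"x":-0.008,"y":0.006,"z":0.02,"ax":0,"ay":0,"az":0,"hand":5},
    {"x":-0.008,"y":0.006,"z":0.04,"ax":0,"ay":0,"az":0,"hand":5},
    {"x":-0.008,"y":0.006,"z":0.06,"ax":0,"ay":0,"az":0,"hand":5},
    {"x":-0.008,"y":0.006,"z":0.06,"ax":0,"ay":0,"az":0,"hand":5}
  ]
}}

```text
clock: 12.25
eef_pos: [491.0, -363.6, 67.3]
tcp_rot: [-3.141, -0.0, 2.521]
contact_force: [-1.0, -2.0, 7.5]
opening: 0.157
grasp_force: 61.6
```

>>> {"method": "drive_tool", "body": {
  "plan": [
    {"x":0,"y":0,"z":0.01,"ax":0,"ay":0,"az":0,"hand":5},
    {"x":0,"y":0,"z":0.02,"ax":0,"ay":0,"az":0,"hand":5},
    {"x":0,"y":0,"z":0.02,"ax":0,"ay":0,"az":0,"hand":5},
    {"x":0,"y":0,"z":0.02,"ax":0,"ay":0,"az":0,"hand":5}
  ]
}}

```text
clock: 12.65
eef_pos: [491.0, -363.5, 67.3]
tcp_rot: [-3.141, -0.0, 2.521]
contact_force: [-3.2, 0.1, 17.2]
opening: 0.156
grasp_force: 63.2
```

Firm contact at 14 mm below first contact, so the key is home. Now I turn it clockwise.

>>> {"method": "drive_tool", "body": {
  "plan": [
    {"x":0,"y":0,"z":-0.01,"ax":0,"ay":0,"az":0.5,"hand":5},
    {"x":0,"y":0,"z":-0.01,"ax":0,"ay":0,"az":1.0,"hand":5},
    {"x":0,"y":0,"z":-0.01,"ax":0,"ay":0,"az":1.5,"hand":5},
    {"x":0,"y":0,"z":-0.01,"ax":0,"ay":0,"az":2.0,"hand":5},
    {"x":0,"y":0,"z":-0.01,"ax":0,"ay":0,"az":2.5,"hand":5},
    {"x":0,"y":0,"z":-0.01,"ax":0,"ay":0,"az":3.0,"hand":5},
    {"x":0,"y":0,"z":-0.01,"ax":0,"ay":0,"az":3.5,"hand":5},
    {"x":0,"y":0,"z":-0.01,"ax":0,"ay":0,"az":4.0,"hand":5}
  ]
}}

```text
clock: 13.45
eef_pos: [491.4, -363.3, 67.3]
tcp_rot: [3.141, 0.0, 2.1]
contact_force: [0.2, 2.2, 12.2]
opening: 0.153
grasp_force: 62.1
```

>>> {"method": "drive_tool", "body": {
  "plan": [
    {"x":0,"y":0,"z":0,"ax":0,"ay":0,"az":0.5,"hand":5},
    {"x":0,"y":0,"z":0,"ax":0,"ay":0,"az":1.0,"hand":5},
    {"x":0,"y":0,"z":0,"ax":0,"ay":0,"az":1.5,"hand":5},
    {"x":0,"y":0,"z":0,"ax":0,"ay":0,"az":2.0,"hand":5},
    {"x":0,"y":0,"z":0,"ax":0,"ay":0,"az":2.4,"hand":5},
    {"x":0,"y":0,"z":0,"ax":0,"ay":0,"az":2.8,"hand":5}
  ]
}}

```text
clock: 14.05
eef_pos: [491.7, -363.2, 67.3]
tcp_rot: [3.141, 0.0, 1.807]
contact_force: [1.6, 2.2, 10.6]
opening: 0.156
grasp_force: 62.0
```

Run:
```python
from h import *
s=monitor.sense();print(s["eef_pos"],s["tcp_rot"],s["contact_force"],s["wrist_torque"],s["qpos"])
```

```text
[ 491.7200223  -363.19587182   67.2694208 ] [3.14090007e+00 4.39836033e-05 1.80745004e+00] [ 1.63404983  2.15476595 10.60065154] [ 0.26862884 -0.2483748   0.24443585] [-6.38916287e-01  5.24769498e-01  1.78352993e+00  6.80788060e-04
  8.32815930e-01 -8.76027924e-01]
```

>>> {"method": "drive_tool", "body": {
  "plan": [
    {"x":0,"y":0,"z":0,"ax":0,"ay":0,"az":0.3,"hand":5},
    {"x":0,"y":0,"z":0,"ax":0,"ay":0,"az":0.6,"hand":5},
    {"x":0,"y":0,"z":0,"ax":0,"ay":0,"az":0.8,"hand":5},
    {"x":0,"y":0,"z":0,"ax":0,"ay":0,"az":0.8,"hand":5}
  ]
}}

```text
clock: 14.45
eef_pos: [491.8, -363.2, 67.3]
tcp_rot: [3.141, 0.0, 1.725]
contact_force: [2.6, 1.5, 11.4]
opening: 0.159
grasp_force: 62.0
```

Run:
```python
from h import *
s=monitor.sense();print(s["eef_pos"],s["tcp_rot"],s["contact_force"],s["wrist_torque"])
```

```text
[ 491.83738085 -363.21686136   67.31409341] [3.14074473e+00 1.52655364e-04 1.72491933e+00] [ 2.56313552  1.52802792 11.37711055] [ 0.29563458 -0.20796147  0.31328322]
```

>>> {"method": "drive_tool", "body": {
  "plan": [
    {"x":0,"y":0,"z":0,"ax":0,"ay":0,"az":0.2,"hand":5},
    {"x":0,"y":0,"z":0,"ax":0,"ay":0,"az":0.4,"hand":5},
    {"x":0,"y":0,"z":0,"ax":0,"ay":0,"az":0.4,"hand":5}
  ]
}}

```text
clock: 14.75
eef_pos: [491.8, -363.2, 67.3]
tcp_rot: [3.141, 0.0, 1.684]
contact_force: [2.8, 1.3, 10.7]
opening: 0.155
grasp_force: 63.0
```

Run:
```python
from h import *
s=monitor.sense();print(s["eef_pos"],s["tcp_rot"],s["contact_force"],s["wrist_torque"])
```

```text
[ 491.84541205 -363.17976637   67.29853235] [3.14096092e+00 3.03330478e-04 1.68433100e+00] [ 2.75211163  1.26900729 10.7243495 ] [ 0.37694558 -0.25514573  0.88279872]
```

Torque jumped to 0.88 Nm, so it's at the stop. Next I ease off and release.

>>> {"method": "drive_tool", "body": {
  "plan": [
    {"x":0,"y":0,"z":-0.015,"ax":0,"ay":0,"az":-0.1,"hand":5},
    {"x":0,"y":0,"z":-0.015,"ax":0,"ay":0,"az":-0.1,"hand":5},
    {"x":0,"y":0,"z":-0.015,"ax":0,"ay":0,"az":-0.1,"hand":40},
    {"x":0,"y":0,"z":-0.015,"ax":0,"ay":0,"az":-0.1,"hand":40},
    {"x":0,"y":0,"z":-0.015,"ax":0,"ay":0,"az":-0.1,"hand":40},
    {"x":0,"y":0,"z":-0.015,"ax":0,"ay":0,"az":-0.1,"hand":40}
  ]
}}

```text
clock: 15.35
eef_pos: [490.7, -363.3, 66.9]
tcp_rot: [-3.141, -0.001, 1.693]
contact_force: [-0.4, 0.2, -1.0]
opening: 0.464
grasp_force: 0.0
```

>>> {"method": "drive_tool", "body": {
  "plan": [
    {"x":0,"y":0,"z":-0.2,"ax":0,"ay":0,"az":0,"hand":40},
    {"x":0,"y":0,"z":-0.5,"ax":0,"ay":0,"az":0,"hand":40},
    {"x":0,"y":0,"z":-0.9,"ax":0,"ay":0,"az":0,"hand":40},
    {"x":0,"y":0,"z":-1.4,"ax":0,"ay":0,"az":0,"hand":40},
    {"x":0,"y":0,"z":-1.9,"ax":0,"ay":0,"az":0,"hand":40},
    {"x":0,"y":0,"z":-2.4,"ax":0,"ay":0,"az":0,"hand":40},
    {"x":0,"y":0,"z":-2.4,"ax":0,"ay":0,"az":0,"hand":40}
  ]
}}

```text
clock: 16.05
eef_pos: [493.2, -365.0, 192.6]
tcp_rot: [3.136, 0.005, 1.693]
contact_force: [-0.4, 0.7, -0.1]
opening: 0.468
grasp_force: 0.0
```

Run:
```python
from h import *
np.savez("w4.npz",**imaging.camera_info("wrist"))
f=imaging.grab_frame("wrist")[:,:,::-1];cv2.imwrite("pics/w4.png",f)
cv2.imwrite("pics/w4c.png",cv2.resize(f[80:380,120:520],(800,600),interpolation=cv2.INTER_CUBIC))
```

```text
(no output)
```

View pics/w4c.png

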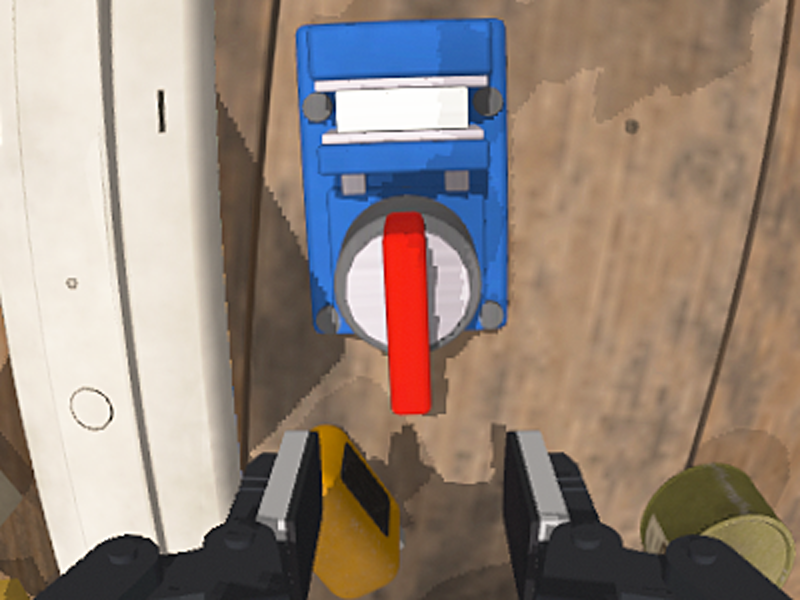

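The key stands upright with its collar on the rim. The wing runs (404,215)–(411,412), parallel to the vice's sides, and the gripper is clear. I'm handing in.

```bash
python3 -c "
from rig import r
print(r.sign_off())"
```

```text
the job is handed in; nothing more can be done
None
```

I handed the job in at about 16 s on the robot's clock: the key is home in the vice's drive, turned clockwise to the stop and released. The last picture shows its collar on the rim and wing parallel to the vice; I didn't re-measure the bearing, jar and tape measure afterwards, and the hand-in gave no verdict.

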